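# Test and reset the emergency stop of the jar conveyor

## Task

Do the start-of-shift test of the jar conveyor's emergency stop, pushing with the fingertips only: press the red mushroom button in until it latches and stays in by itself, take the hand off it, then push its wing bar round clockwise, without pinching it between the fingers, until the button springs fully out again and turns back. Then press the blue reset button right in and let it go. Never press the green start button, nor the reset button while the stop is in, do not squeeze or strike the mushroom hard, and leave the jars and other loose things where they are.

Things in the scene. Friction and masses are not known exactly. Their poses are not given: they have to be found in the camera images.
- stop_top (a point): Centre of the top ridge of the red mushroom stop button, on its turning axis: 106 mm above the bench when out, 98.5 mm when latched in. The button stands on a fixed box 84 x 84 mm, 64 mm tall, grey with a yellow lid. x: along the wing bar; z: up. The frame turns and sinks with the head.
- stop_head: Red head: disc 64 mm across with a wing bar across its top, 60 mm long, 16 mm high above the disc. The bar's ridge is 8 mm wide; 3 mm below the ridge top it widens to 18 mm, so its flanks are upright faces 9 mm either side of the axis, 3 to 16 mm below the ridge top. White arrows show the turning direction. Origin on the axis, 42 mm below the ridge top; axes as stop_top.
- stop_push (a joint): How far the mushroom button is pushed in, m: 0 out, 0.010 at the end of its travel. The spring catch snaps in at about 0.008 and then holds it at 0.0075 when let go. Pressing takes about 5 N at first and 12 N just before the catch.
- stop_twist (a joint): Turn of the button's head, rad, growing clockwise seen from above, 0 to 0.9. A weak spring always turns it back to 0 (0.02 N m at 0, 0.045 N m at 0.5). When latched in, the catch lets go at about 0.45 (26 degrees) and the button springs out 7.5 mm to stop_push = 0, unless it is held down; let go, the head turns back to 0.
- reset_top (a point): Centre of the top face of the round blue reset button, 28 mm across, 82 mm above the bench, in a black collar 44 mm across whose top is 6 mm lower. It stands on a fixed grey box 84 x 150 mm, 64 mm tall, which also carries the green start button.
- reset (a joint): How far the blue reset button is pressed, m: 0 out, 0.006 fully in; a spring returns it. Fully in takes 5 N.
- start_top (a point): Centre of the top face of the round green start button, the same make as the reset button, on the same box, 72 mm from it. Not to be pressed.
- start (a joint): How far the green start button is pressed, m: 0 out, 0.006 fully in.
- jar_1: Bystander: glass yoghurt jar, 66 mm across, 84 mm tall, origin at the centre of its underside.
- jar_2: Bystander: another such jar.
- jar_3: Bystander: another such jar.
- spoon: Bystander: spoon lying on the bench, bowl of steel and wooden handle.
- pot: Bystander: white pot with an orange cap, 64 mm across, 120 mm tall, origin at the centre of its underside.
- tape: Bystander: roll of tape lying flat, 80 mm across, 24 mm tall, origin at the centre of its underside.
- marker: Bystander: marker pen, 130 mm long, 17 mm thick, lying on the bench.
There are look-alikes about, which are no part of the job. Leave any turquoise look-alike of the part that bears reset_top alone. What is shaped like the part that bears stop_top but orange is not meant.

How it is judged:
By the outcome, as a careful person would: the job done as asked, in the order asked, and still so for the second after the job is handed in, with the robot touching nothing.
It also fails if it takes over 48 s, if anything falls off the work surface, if the arm or the gripper's body presses on something with over 40 N, if the wrist force passes 120 N, or if a joint passes its speed limit or range.

## Robot

A 6-joint arm with a two-finger parallel gripper is mounted at the origin on the work surface. World frame = base frame: x ahead of the robot, y to its left, z up, the work surface at z = 0. Lengths are in m, angles in rad, forces in N, time in s.
With the tool pointing down it reaches from about 0.35 to 0.775 m from the base axis. Payload 5.5 kg.
Tool frame: the origin (TCP) lies midway between the tips of the shut fingers; the grasp point (between the pads) lies 19 mm behind it; z points along the fingers, y is the line along which they close (so a half turn about z gives the same grasp; the last joint's range is limited). The gripper opens to 85 mm and grips with 20 to 120 N. Pads are 22 mm wide; open, the fingers measure 114 mm over their backs; the gripper's body (76 mm by 85 mm) begins 54 mm behind the grasp point. The pads swing forward as they close: fully open they stand 13 mm farther back than shut.
Start: joints at [1.051, 0.313, 0.046, 1.304, 0, 1.431], TCP at [0.213, 0.534, 0.205] pointing down, gripper open.
Joint ranges: [-2.76, 2.76], [-0.86, 1.69], [-1.03, 1.26], [-2.2, 2.34], [-1.47, 1.5], [-3.14, 3.14]. Speed limits (rad/s): [2.57, 2.57, 3.14, 3.14, 3.14, 3.14].

## Interface

Orientations are given as a unit quaternion [w, x, y, z].
In Python, from workcell import env gives the robot as it stands.
- The arm moves only by the tool move_arm, never from a script. Its argument "targets" is a list of rows, each a list of 3 entries, a list of its own where there are three numbers: the shift along the tool's x, y, z in mm, then the turn, a rotation vector about the tool's x, y, z in units of 10 degrees (1.0 is 10 degrees), then the closure, from -1 (fully open) to 1 (shut). In form: [[[dx, dy, dz], [ax, ay, az], gripper], ...]. A call has 1 to 5 rows; each row is the pose to reach, as a shift and turn from the pose commanded when the call began, along the tool's axes at that moment; what a row does not reach only later rows make up. A row lasts 1/8 s, in which the tool goes at most 62.5 mm and 10.7 degrees, less where a joint would pass 70% of its speed; a pose out of reach is approached as far as the arm can. A call with a gripper value outside its range is refused whole. The fingers move at their own pace and stop on an object; "squeeze" is the grip in N (left out, the last holds). Time passes only in rows, so rows that repeat a pose let the fingers close. It gives the time, the measured TCP pose, the force, the opening and the grip force at its end, in the units of the state.
- env.get_state(): the state, without advancing time (a new reading comes with each control period).
- env.read_camera(name): name is "scene" or "side" or "wrist"; returns a dict with "pixels" (400x640x3 uint8, red, green, blue), "fovy" (degrees; the focal length in pixels is half the picture's height over the tangent of half this angle, whatever the lens; pixels are square), "cx", "cy" (the principal point, pixels), "extrinsics" (4x4, takes a point from world to camera coordinates); the wrist camera has in their place "mount" (4x4, takes a point from camera to tool coordinates, whose origin is the TCP and whose axes are the flange's). Camera axes: x right, y up, looking along -z (the intrinsics and any distortion apply to the point x, -y, -z); pixel columns grow to the right and rows downward; lengths in m; the calibration is good to about 2 mm. A picture is of the moment at which its call begins: read the wrist's pose just before it. There is no depth.
- env.hand_in(): hands the job in; it is judged then, once.
Trained networks look in a picture, given as the dict that the camera call returned (one of the last four; its "shot" number tells which), for a name from the list of things; names that differ only in an ending like _2 or _b are one class to them, and where a whole thing is asked for, a point or a joint stands for the part that bears it (a point fixed in the world has none). Each returns a list of dicts, best first, with "confidence" (0 to 1); they miss things now and then, are a little off and sometimes report something else, mostly with a low value. They report only what shows in the picture. A call takes as long as a camera call. They do not tell look-alikes from the thing itself.
- env.spot_in(thing, picture): "centre" ([x, y, z] in m, in world coordinates, good to about 4 mm: the middle of the surface that is visible of it).
- env.regions_of(thing, picture): "mask" (400x640 bool, what is visible of it).
- env.landmark_of(thing, picture): "centre" ([x, y, z] in m, in world coordinates, good to about 4 mm: a listed point, or the origin of a listed thing).
The state is a dict: "clock": time; "joint_pos": joint angles; "qvel": joint speeds; "tau": joint torques, N m; "tcp_pos": TCP position; "orientation": TCP orientation; "wrist_force": force on the tool from outside, world axes, zero at the start; "ft_torque": the same for the moment, N m; "finger_gap": finger opening in m; "grip_force": force on a finger pad.
Only numpy, scipy, OpenCV 4.12 (cv2) and the standard library are available. Lean on these libraries where they do the work, as an engineer would, in place of code of your own. Each camera call takes 0.05 s, during which the arm holds its last target. There are 200 camera calls.

## Working session

There is one attempt and no reset: what is moved stays moved. The work goes in short steps, Python scripts to look and compute and a tool call to move; the robot and the scene stay as the last step left them, time stands still between calls to the robot, and variables do not carry over. Pictures are saved under pics/ and viewed, at most 10 in all, crops included, and the job is handed in when it is done.

Besides the shell and the picture viewer there is one more tool, called after ">>>" by a JSON object that holds its "api" and its "payload", one argument or row to a line. move_arm: Moves the arm, as the interface text tells. Its arguments: {"type":"object","properties":{"targets":{"type":"array","items":{"type":"array"}},"squeeze":{"type":"number"}},"required":["targets"]}

```bash
mkdir -p pics; cat > h.py <<'E'
import numpy as np, cv2
from workcell import env
def save(p,n): cv2.imwrite('pics/'+n,cv2.cvtColor(p['pixels'],cv2.COLOR_RGB2BGR))
E
python3 - <<'E'
from h import *
s=env.get_state(); print({k:np.round(v,3).tolist() for k,v in s.items()})
a=env.read_camera('scene'); b=env.read_camera('side')
save(a,'scene.png'); save(b,'side.png')
for p in (a,b):
  print({k:np.round(v,3).tolist() for k,v in p.items() if k!='pixels'})
  for t in('stop_top','reset_top','start_top','jar_1','pot'):
    print(t,[(np.round(d['centre'],3).tolist(),round(d['confidence'],2)) for d in env.landmark_of(t,p)])
E
```

```text
{'clock': 0.0, 'joint_pos': [1.051, 0.314, 0.045, 1.304, 0.0, 1.431], 'qvel': [-0.0, -0.001, 0.001, 0.001, 0.002, 0.001], 'tau': [0.001, -48.062, 29.854, 0.019, -0.0, -0.0], 'tcp_pos': [0.213, 0.534, 0.204], 'orientation': [-0.0, 0.189, 0.982, -0.001], 'wrist_force': [0.333, -0.362, 0.588], 'ft_torque': [0.01, -0.019, -0.009], 'grip_force': 0.0, 'finger_gap': 0.086}
{'fovy': 54.725, 'cx': 313.56, 'cy': 200.583, 'extrinsics': [[0.735, 0.678, 0.005, -0.408], [-0.536, 0.578, 0.615, 0.242], [0.414, -0.455, 0.788, -1.539], [0.0, 0.0, 0.0, 1.0]], 'shot': 1}
stop_top [([0.544, 0.17, 0.106], 0.57)]
reset_top [([0.35, -0.193, 0.085], 0.48)]
start_top [([0.554, -0.218, 0.087], 0.49), ([0.334, -0.264, 0.089], 0.47)]
jar_1 [([0.553, 0.424, 0.004], 0.74), ([0.403, -0.01, -0.002], 0.55)]
pot [([0.674, -0.394, 0.002], 0.76)]
{'fovy': 46.142, 'cx': 321.706, 'cy': 195.84, 'extrinsics': [[0.985, -0.173, 0.02, -0.527], [0.073, 0.515, 0.854, -0.106], [-0.158, -0.84, 0.52, -1.385], [0.0, 0.0, 0.0, 1.0]], 'shot': 2}
stop_top [([0.34, 0.199, 0.106], 0.69), ([0.543, 0.171, 0.105], 0.51)]
reset_top [([0.349, -0.192, 0.088], 0.51), ([0.584, -0.153, 0.084], 0.4)]
start_top [([0.336, -0.26, 0.086], 0.54), ([0.548, -0.218, 0.082], 0.48)]
jar_1 [([0.568, -0.021, 0.003], 0.91), ([0.41, -0.013, -0.003], 0.65), ([0.551, 0.421, 0.002], 0.61)]
pot [([0.677, -0.391, 0.003], 0.56)]
```

View pics/scene.png

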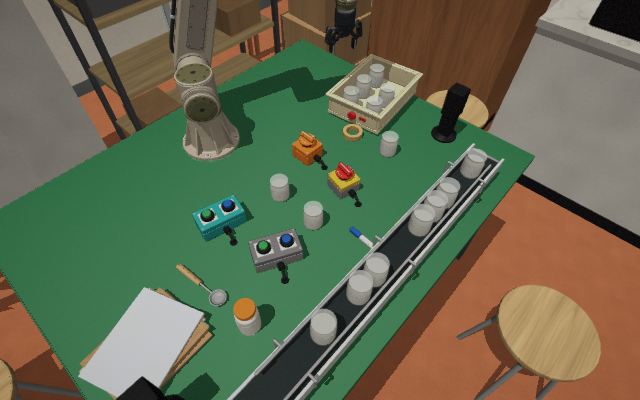

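View pics/side.png

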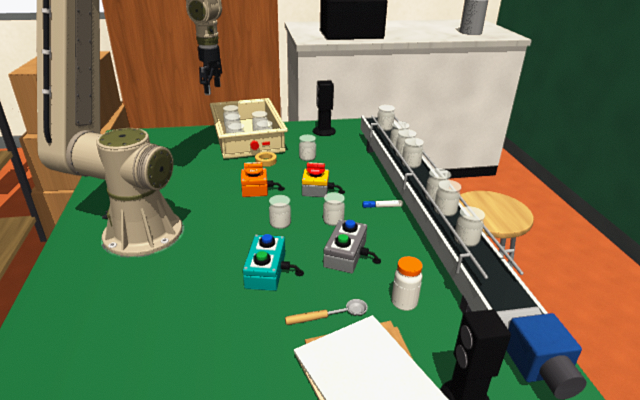

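The red/yellow stop is at scene (344,176) and side (316,176). The orange look-alike at scene (307,146) is not meant. The grey box at scene (276,250) carries green (263,247) and blue (287,240). The turquoise box at scene (218,217) is the look-alike. I'll confirm this in an enlarged crop.

```bash
python3 - <<'E'
from h import *
a=cv2.imread('pics/scene.png');b=cv2.imread('pics/side.png')
z=lambda i,x,y:cv2.resize(i[y-30:y+30,x-40:x+40],(400,300),interpolation=cv2.INTER_CUBIC)
cv2.imwrite('pics/crop.png',np.vstack([np.hstack([z(a,344,178),z(a,276,250)]),np.hstack([z(b,316,180),z(b,346,243)])]))
E
```

```text
(no output)
```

View pics/crop.png

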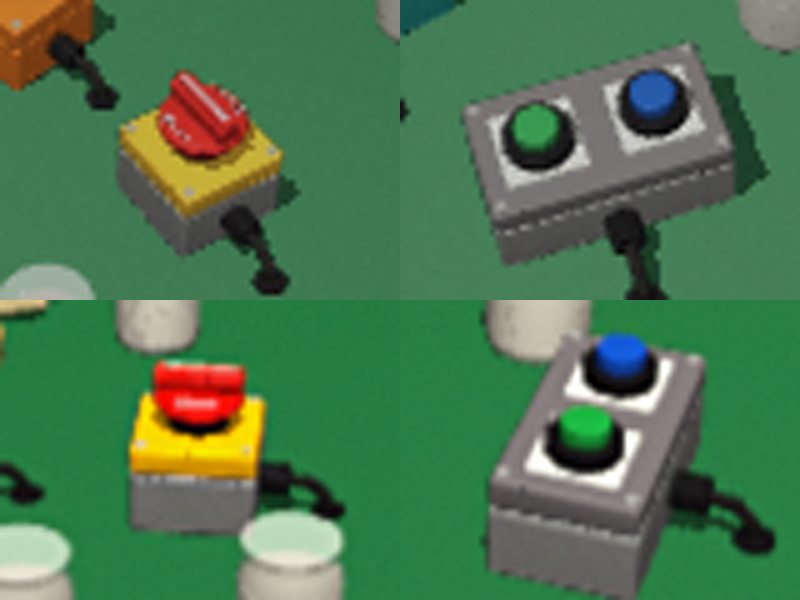

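Confirmed: the red stop sits on the yellow-lidded box, and the blue reset is on the grey box, on the +y side. The bar runs roughly along world x. I'll approach with the fingers shut.

>>> {"api": "move_arm", "payload": {
  "targets": [
    [[-221,-107,-30],[0,0,-1.1],1],
    [[-221,-107,-30],[0,0,-1.1],1],
    [[-221,-107,-30],[0,0,-1.1],1],
    [[-221,-107,-30],[0,0,-1.1],1],
    [[-221,-107,-30],[0,0,-1.1],1]
  ],
  "squeeze": 20
}}

```text
clock: 1.23
tcp_pos: [0.3818, 0.3502, 0.236]
orientation: [0.001, 0.097, 0.995, 0.0]
wrist_force: [0.1, 0.2, 0.3]
finger_gap: 0.0001
grip_force: 0.0
```

>>> {"api": "move_arm", "payload": {
  "targets": [
    [[-194,-145,-10],[0,0,-1.1],1],
    [[-194,-145,-10],[0,0,-1.1],1],
    [[-194,-145,-10],[0,0,-1.1],1],
    [[-194,-145,-10],[0,0,-1.1],1],
    [[-194,-145,-10],[0,0,-1.1],1]
  ]
}}

```text
clock: 1.85
tcp_pos: [0.5446, 0.1719, 0.2445]
orientation: [0.0, 0.0, 1.0, -0.0]
wrist_force: [-0.0, 0.1, -0.7]
finger_gap: 0.0
grip_force: 0.0
```

```bash
cat >> h.py <<'E'
from scipy.spatial.transform import Rotation as Ro
def ray(p,s,u,v):
    "origin, direction in world of undistorted pixel"
    f=200/np.tan(np.radians(p['fovy'])/2)
    d=np.array([(u-p['cx'])/f,-(v-p['cy'])/f,-1])
    if 'mount' in p:
        M=p['mount'];R=Ro.from_quat(np.array(s['orientation']),scalar_first=True).as_matrix()
        return s['tcp_pos']+R@M[:3,3],R@M[:3,:3]@d
    E=p['extrinsics'];return -E[:3,:3].T@E[:3,3],E[:3,:3].T@d
def at(p,s,u,v,z):
    o,d=ray(p,s,u,v);return o+d*(z-o[2])/d[2]
E
python3 - <<'E'
from h import *
s=env.get_state();w=env.read_camera('wrist');save(w,'wrist1.png')
print(s['clock'],s['tcp_pos'],s['orientation'],s['joint_pos'],{k:np.round(v,4).tolist() for k,v in w.items() if k!='pixels'})
print([(d['centre'],d['confidence']) for d in env.landmark_of('stop_top',w)])
E
```

```text
1.85 [0.54455857 0.17191315 0.24446559] [ 9.72390754e-05  2.58400467e-04  9.99999957e-01 -9.81571420e-05] [ 1.65365944e-01  2.98468446e-01  1.21133777e-01  1.39330221e+00
 -2.25691099e-04  1.65882727e-01] {'fovy': 61.5138, 'cx': 321.0824, 'cy': 197.2331, 'mount': [[0.0005, 0.9462, 0.3237, 0.082], [1.0, -0.0008, 0.001, 0.0006], [0.0012, 0.3237, -0.9462, -0.1688], [0.0, 0.0, 0.0, 1.0]], 'shot': 3}
[([0.5459, 0.1666, 0.1099], 0.55)]
```

View pics/wrist1.png

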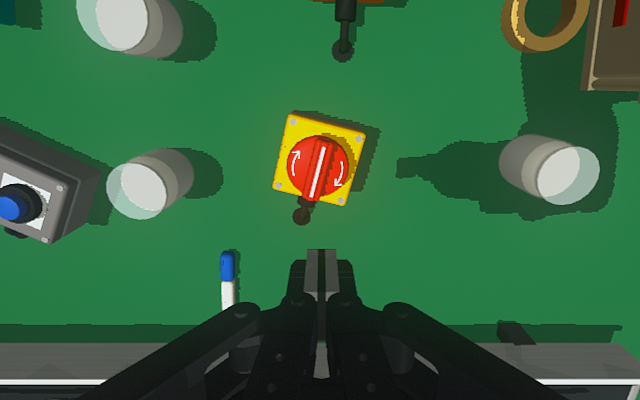

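The stop is seen from above, with its white ridge stripe from about (322,145) to (314,193) and the disc at (318,167). The arrows show clockwise. The nearest jars are at (150,185) and (550,170), well clear.

```bash
python3 - <<'E'
from h import *
p=cv2.cvtColor(cv2.imread('pics/wrist1.png'),cv2.COLOR_BGR2RGB).astype(int)
w=env.read_camera('wrist');s=env.get_state()
sub=p[120:215,265:370];r,g,b=sub[...,0],sub[...,1],sub[...,2]
m=((r>190)&(g>150)&(b>150)).astype('uint8')
n,l,st,c=cv2.connectedComponentsWithStats(m)
i=1+np.argmax(st[1:,4]);print(st[1:].tolist())
ys,xs=np.where(l==i)
P=np.array([at(w,s,x+265,y+120,.106)[:2] for x,y in zip(xs,ys)])
c=P.mean(0);d=np.linalg.svd(P-c)[2][0];t=(P-c)@d
print('stripe',c,(t.max()+t.min())/2*d+c,'dir',d,np.degrees(np.arctan2(d[1],d[0])),np.ptp(t))
red=((r>120)&(g<90)&(b<90)).astype('uint8');ys,xs=np.where(red)
P=np.array([at(w,s,x+265,y+120,.092)[:2] for x,y in zip(xs,ys)])
print('red@.092',(P.min(0)+P.max(0))/2,np.ptp(P,axis=0))
E
```

```text
[[29, 0, 2, 5, 5], [26, 4, 2, 1, 2], [95, 20, 2, 2, 2], [44, 27, 17, 51, 189], [27, 31, 8, 25, 73], [69, 41, 9, 25, 73], [15, 66, 2, 2, 2], [13, 68, 1, 1, 1], [78, 79, 1, 3, 3], [75, 83, 2, 1, 2]]
stripe [0.53928661 0.17152866] [0.53970443 0.17142363] dir [ 0.96982804 -0.24379001] -14.110338111481212 0.04994490587428174
red@.092 [0.53949804 0.17187964] [0.0655856  0.05997923]
```

>>> {"api": "move_arm", "payload": {
  "targets": [
    [[4,-1,40],[0,0,0.7],1],
    [[4,-1,80],[0,0,1.4],1],
    [[4,-1,110],[0,0,1.4],1],
    [[4,-1,128],[0,0,1.4],1],
    [[4,-1,133],[0,0,1.4],1]
  ]
}}

```text
clock: 2.62
tcp_pos: [0.5361, 0.1747, 0.1112]
orientation: [-0.001, 0.118, 0.993, -0.0]
wrist_force: [-0.7, -0.8, 1.0]
finger_gap: 0.0001
grip_force: 0.0
```

>>> {"api": "move_arm", "payload": {
  "targets": [
    [[-5,-2.5,0],[0,0,0],1],
    [[-5,-2.5,0],[0,0,0],1]
  ]
}}

```text
clock: 2.88
tcp_pos: [0.5436, 0.1698, 0.1134]
orientation: [0.001, 0.12, 0.993, 0.0]
wrist_force: [0.0, 0.0, -0.8]
finger_gap: -0.0002
grip_force: 0.0
```

>>> {"api": "move_arm", "payload": {
  "targets": [
    [[1,0,4],[0,0,0],1],
    [[1,0,7],[0,0,0],1],
    [[1,0,9],[0,0,0],1],
    [[1,0,11],[0,0,0],1],
    [[1,0,11],[0,0,0],1]
  ]
}}

```text
clock: 3.5
tcp_pos: [0.5415, 0.1696, 0.101]
orientation: [-0.0, 0.12, 0.993, -0.0]
wrist_force: [-0.0, -0.7, -0.6]
finger_gap: -0.0004
grip_force: 0.0
```

>>> {"api": "move_arm", "payload": {
  "targets": [
    [[0,0,2],[0,0,0],1],
    [[0,0,3],[0,0,0],1],
    [[0,0,3],[0,0,0],1]
  ]
}}

```text
clock: 3.88
tcp_pos: [0.5415, 0.1697, 0.0981]
orientation: [-0.0, 0.12, 0.993, -0.0]
wrist_force: [0.8, 0.2, -0.3]
finger_gap: 0.0002
grip_force: 0.0
```

```bash
python3 - <<'E'
from h import *
for i in range(3):
  w=env.read_camera(('wrist','side','scene')[i]);s=env.get_state();print(s['tcp_pos'],s['wrist_force'])
  if i==0: a=w['pixels'][100:300,180:460]
  if i==1: b=w['pixels'][110:210,246:386]
i=np.hstack([cv2.resize(x,(400,290),interpolation=cv2.INTER_CUBIC) for x in (a,b)])
save({'pixels':i},'press1.png')
E
```

```text
[0.54157443 0.16970538 0.09818687] [ 0.14088287 -0.08235779  0.34279842]
[0.5415927  0.16968589 0.09820879] [-0.83694575  0.22967176  0.12768846]
[0.54164667 0.16971402 0.09825669] [-0.65164585 -0.13562216  0.53411423]
```

View pics/press1.png

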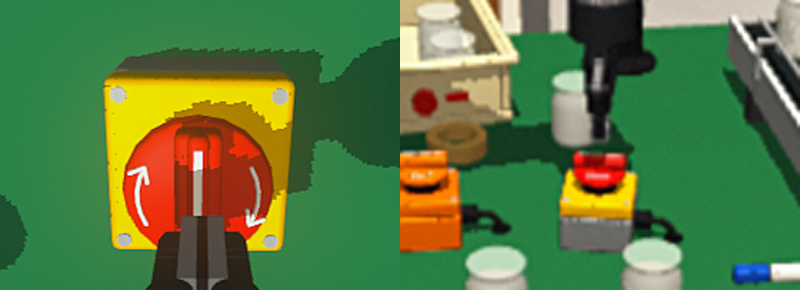

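The hand reports z = 98 mm, yet in the side view the fingertips end about 5 px above the ridge with no force. The tip is therefore higher or further away than reported. I'll check with projections.

```bash
cat >> h.py <<'E'
def proj(p,s,X):
    f=200/np.tan(np.radians(p['fovy'])/2)
    if 'mount' in p:
        R=Ro.from_quat(np.array(s['orientation']),scalar_first=True).as_matrix()
        T=np.eye(4);T[:3,:3]=R;T[:3,3]=s['tcp_pos'];E=np.linalg.inv(T@p['mount'])
    else: E=p['extrinsics']
    c=E[:3,:3]@X+E[:3,3];return np.array([p['cx']-f*c[0]/c[2],p['cy']+f*c[1]/c[2]])
E
python3 - <<'E'
from h import *
s=env.get_state();im=[]
for n in('wrist','side','scene'):
  p=env.read_camera(n);t=proj(p,s,s['tcp_pos']);c=proj(p,s,np.array([.5405,.1712,.106]));print(n,t,c)
  im_=p['pixels'].copy();k=(c+.5).astype(int)
  x,y=k[0]-40,max(k[1]-35,0);q=cv2.resize(im_[y:y+60,x:x+80] ,(400,300),interpolation=cv2.INTER_NEAREST)
  for a,col in((t,(0,255,255)),(c,(0,0,255))): cv2.circle(q,tuple(int(v) for v in ((a-[x,y]+.5)*5)),4,col,-1)
  print(x,y);im.append(q)
  print([(d['centre'],d['confidence']) for d in env.landmark_of('stop_top',p)])
save({'pixels':np.vstack([np.hstack(im[:2]),np.hstack([im[2],im[2]*0])])},'press2.png')
E
```

```text
wrist [319.75423033 238.9378277 ] [321.88974169 242.87283257]
282 208
[([0.5433, 0.1681, 0.1093], 0.62)]
side [315.43368222 164.41185716] [315.0514216  162.15458247]
275 127
[([0.336, 0.2013, 0.1059], 0.65), ([0.5475, -0.2177, 0.0849], 0.58), ([0.5417, 0.1692, 0.1058], 0.44)]
scene [344.59369627 168.31098264] [344.77010413 166.3476764 ]
305 131
[([0.5427, 0.1711, 0.1079], 0.69), ([0.3369, 0.1984, 0.107], 0.64)]
```

View pics/press2.png

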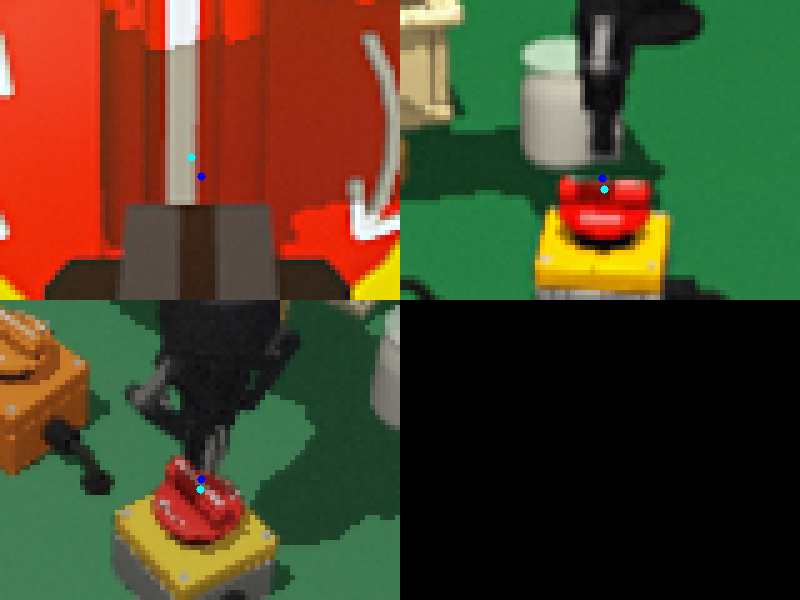

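The stop projection fits all views to within about 2 mm. The visible tips end about 10–15 mm above the reported TCP, so nothing has been touched yet. I'll shift 1.5 mm in y and descend gently, feeling for contact.

>>> {"api": "move_arm", "payload": {
  "targets": [
    [[0,-1.5,1],[0,0,0],1],
    [[0,-1.5,3],[0,0,0],1],
    [[0,-1.5,4],[0,0,0],1],
    [[0,-1.5,4],[0,0,0],1]
  ]
}}

```text
clock: 4.82
tcp_pos: [0.5411, 0.1682, 0.094]
orientation: [-0.0, 0.12, 0.993, 0.0]
wrist_force: [-0.1, 0.7, 0.7]
finger_gap: 0.0001
grip_force: 0.0
```

>>> {"api": "move_arm", "payload": {
  "targets": [
    [[0,0,2],[0,0,0],1],
    [[0,0,3],[0,0,0],1],
    [[0,0,4],[0,0,0],1],
    [[0,0,4],[0,0,0],1]
  ]
}}

```text
clock: 5.32
tcp_pos: [0.5412, 0.1682, 0.0901]
orientation: [-0.0, 0.12, 0.993, 0.0]
wrist_force: [-0.1, 0.7, 0.1]
finger_gap: 0.0004
grip_force: 0.0
```

>>> {"api": "move_arm", "payload": {
  "targets": [
    [[0,0,1],[0,0,0],1],
    [[0,0,2],[0,0,0],1],
    [[0,0,3],[0,0,0],1],
    [[0,0,3],[0,0,0],1]
  ]
}}

```text
clock: 5.82
tcp_pos: [0.5412, 0.1682, 0.0871]
orientation: [-0.0, 0.12, 0.993, 0.0]
wrist_force: [0.5, -0.4, -0.9]
finger_gap: 0.0001
grip_force: 0.0
```

```bash
python3 - <<'E'
from h import *
im=[]
for n,c in(('side',(275,127)),('scene',(305,131))):
  p=env.read_camera(n);x,y=c;im.append(cv2.resize(p['pixels'][y:y+60,x:x+80] ,(400,300),interpolation=cv2.INTER_NEAREST))
s=env.get_state();print(s['joint_pos'],s['wrist_force'],s['tcp_pos'])
save({'pixels':np.hstack(im)},'press3.png')
E
```

```text
[ 1.59718465e-01  3.58773789e-01 -1.86042597e-01  1.02593729e+00
  1.09081982e-04  3.99867168e-01] [0.12864707 0.35301272 0.96686687] [0.54123723 0.16825565 0.08720857]
```

View pics/press3.png

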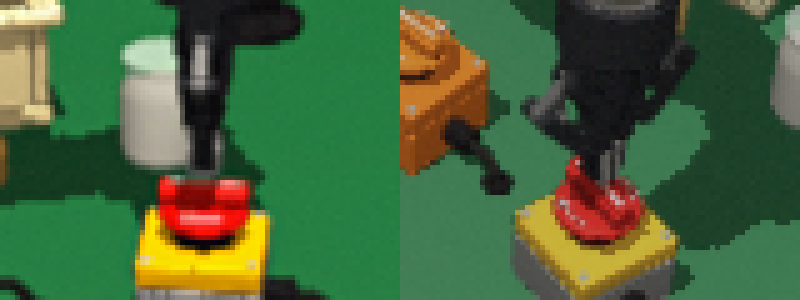

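The tips now visually end right at the ridge line in both views (side crop (205,180), scene crop (610,187)). Real tip height is about the reported z plus 19 mm, so contact is imminent. I'll continue gently.

>>> {"api": "move_arm", "payload": {
  "targets": [
    [[0,0,1],[0,0,0],1],
    [[0,0,2],[0,0,0],1],
    [[0,0,3],[0,0,0],1],
    [[0,0,3],[0,0,0],1]
  ]
}}

```text
clock: 6.42
tcp_pos: [0.5412, 0.1682, 0.0841]
orientation: [-0.0, 0.12, 0.993, 0.0]
wrist_force: [-0.2, -0.5, -0.1]
finger_gap: -0.0002
grip_force: 0.0
```

>>> {"api": "move_arm", "payload": {
  "targets": [
    [[0,0,1],[0,0,0],1],
    [[0,0,2],[0,0,0],1],
    [[0,0,3],[0,0,0],1],
    [[0,0,3],[0,0,0],1]
  ]
}}

```text
clock: 6.92
tcp_pos: [0.5412, 0.1682, 0.0811]
orientation: [-0.0, 0.12, 0.993, 0.0]
wrist_force: [-0.2, -0.8, 0.2]
finger_gap: -0.0
grip_force: 0.0
```

```bash
python3 - <<'E'
from h import *
im=[]
for n,c in(('wrist',(240,140,160,120)),('side',(275,127,80,60)),('scene',(305,131,80,60))):
  p=env.read_camera(n);x,y,a,b=c;im.append(cv2.resize(p['pixels'][y:y+b,x:x+a] ,(400,300),interpolation=cv2.INTER_NEAREST))
  s=env.get_state();
  for X in([0,0,0],[11,0,0],[0,0,-19],[11,0,-19],[0,0,-30]):
    R=Ro.from_quat(s['orientation'],scalar_first=True).as_matrix()
    print(n,X,np.round(proj(p,s,s['tcp_pos']+R@(np.array(X)/1000)),1))
  print([(np.round(d['centre'],4),d['confidence']) for d in env.landmark_of('stop_top',p)])
save({'pixels':np.vstack([np.hstack(im[:2]),np.hstack([im[2],im[2]*0])])},'press4.png')
E
```

```text
wrist [0, 0, 0] [319.8 238.9]
wrist [11, 0, 0] [319.7 220.6]
wrist [0, 0, -19] [319.6 255.7]
wrist [11, 0, -19] [319.6 235.7]
wrist [0, 0, -30] [319.5 267.1]
[]
side [0, 0, 0] [315.3 169.2]
side [11, 0, 0] [312. 169.]
side [0, 0, -19] [315.4 164.1]
side [11, 0, -19] [312.1 163.9]
side [0, 0, -30] [315.4 161.1]
[(array([0.3361, 0.196 , 0.106 ]), 0.5), (array([0.5417, 0.1709, 0.1075]), 0.45), (array([0.551 , 0.4223, 0.0027]), 0.39)]
scene [0, 0, 0] [343.9 171.9]
scene [11, 0, 0] [342.  169.9]
scene [0, 0, -19] [344.3 168.1]
scene [11, 0, -19] [342.4 166.1]
scene [0, 0, -30] [344.5 165.9]
[(array([0.5427, 0.1694, 0.1042]), 0.67), (array([ 0.7452,  0.042 , -0.0027]), 0.54)]
```

View pics/press4.png

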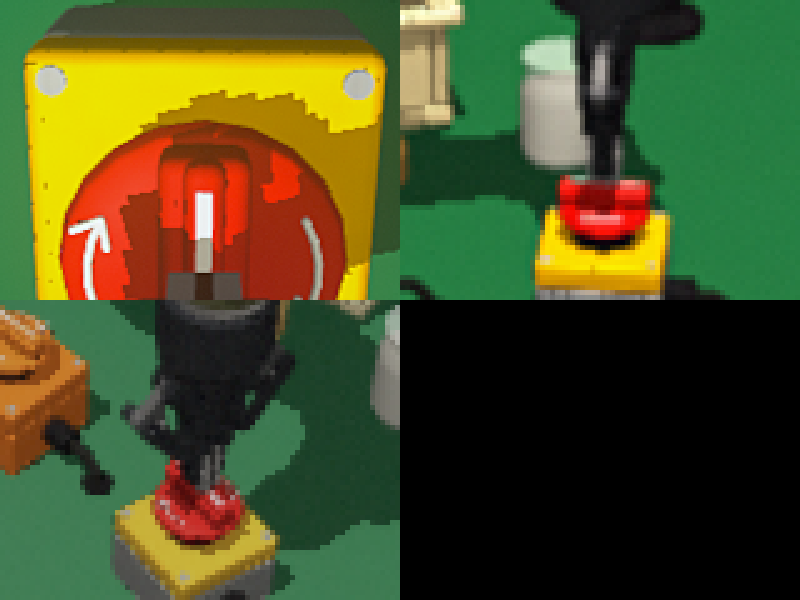

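The tips line up with the ridge in every view (wrist tip centre u≈321 on the stripe u≈321), with still no force. The tips must be 20–25 mm behind the reported TCP, so I'll continue down.

>>> {"api": "move_arm", "payload": {
  "targets": [
    [[0,0,1],[0,0,0],1],
    [[0,0,2],[0,0,0],1],
    [[0,0,3],[0,0,0],1],
    [[0,0,3],[0,0,0],1]
  ]
}}

```text
clock: 7.72
tcp_pos: [0.5414, 0.1683, 0.079]
orientation: [0.0, 0.12, 0.993, 0.0]
wrist_force: [-2.1, -1.8, 6.3]
finger_gap: 0.0002
grip_force: 3.2
```

Contact: 6 N at reported z = 79. Now a slow press toward the catch.

>>> {"api": "move_arm", "payload": {
  "targets": [
    [[0,0,2],[0,0,0],1],
    [[0,0,4],[0,0,0],1],
    [[0,0,5.5],[0,0,0],1],
    [[0,0,7],[0,0,0],1],
    [[0,0,7],[0,0,0],1]
  ]
}}

```text
clock: 8.35
tcp_pos: [0.5416, 0.1683, 0.0725]
orientation: [0.001, 0.12, 0.993, 0.0]
wrist_force: [-2.2, -0.4, 8.5]
finger_gap: 0.0001
grip_force: 4.5
```

>>> {"api": "move_arm", "payload": {
  "targets": [
    [[0,0,1],[0,0,0],1],
    [[0,0,2],[0,0,0],1],
    [[0,0,2],[0,0,0],1]
  ]
}}

```text
clock: 8.72
tcp_pos: [0.5416, 0.1683, 0.0707]
orientation: [0.001, 0.12, 0.993, 0.0]
wrist_force: [-3.2, -0.9, 11.6]
finger_gap: 0.0
grip_force: 5.4
```

>>> {"api": "move_arm", "payload": {
  "targets": [
    [[0,0,1],[0,0,0],1],
    [[0,0,2],[0,0,0],1],
    [[0,0,2],[0,0,0],1]
  ]
}}

```text
clock: 9.1
tcp_pos: [0.5418, 0.1683, 0.0697]
orientation: [0.001, 0.12, 0.993, 0.0]
wrist_force: [-5.7, -1.9, 17.0]
finger_gap: 0.0002
grip_force: 8.4
```

That feels like the end stop (17 N, about 10 mm of travel). I'll back off; if it latched, contact should be lost near z ≈ 72–73.

>>> {"api": "move_arm", "payload": {
  "targets": [
    [[0,0,-2],[0,0,0],1],
    [[0,0,-4],[0,0,0],1],
    [[0,0,-5],[0,0,0],1],
    [[0,0,-5],[0,0,0],1]
  ]
}}

```text
clock: 9.6
tcp_pos: [0.5415, 0.1683, 0.0726]
orientation: [0.0, 0.12, 0.993, 0.0]
wrist_force: [-0.4, -0.1, 6.6]
finger_gap: -0.0
grip_force: 3.2
```

>>> {"api": "move_arm", "payload": {
  "targets": [
    [[0,0,-2],[0,0,0],1],
    [[0,0,-2],[0,0,0],1]
  ]
}}

```text
clock: 9.85
tcp_pos: [0.5411, 0.1681, 0.0738]
orientation: [-0.0, 0.12, 0.993, -0.0]
wrist_force: [0.3, -0.9, 0.8]
finger_gap: -0.0003
grip_force: 0.0
```

Contact is lost at z ≈ 73.5, so it is latched, and the real tip is about the reported z plus 25.5 mm. Next I lift, step to the -y side of the near end of the bar, and lower the tips to about 92.5 mm (reported 67). That engages the flank but stays above the disc once it springs out.

>>> {"api": "move_arm", "payload": {
  "targets": [
    [[0,0,-20],[0,0,0],1],
    [[18,-28,-20],[0,0,0],1],
    [[18,-28,-20],[0,0,0],1],
    [[18,-28,0],[0,0,0],1],
    [[18,-28,0],[0,0,0],1]
  ]
}}

```text
clock: 10.48
tcp_pos: [0.5161, 0.1453, 0.0727]
orientation: [-0.001, 0.12, 0.993, -0.0]
wrist_force: [-0.7, -0.2, 0.1]
finger_gap: -0.0003
grip_force: 0.0
```

```bash
python3 - <<'E'
from h import *
im=[]
for n,c in(('wrist',(220,110,200,150)),('side',(275,127,80,60)),('scene',(305,131,80,60))):
  p=env.read_camera(n);x,y,a,b=c;im.append(cv2.resize(p['pixels'][y:y+b,x:x+a] ,(400,300),interpolation=cv2.INTER_NEAREST))
  print([(np.round(d['centre'],4),d['confidence']) for d in env.landmark_of('stop_top',p)])
s=env.get_state();print(s['tcp_pos'],s['wrist_force'])
save({'pixels':np.vstack([np.hstack(im[:2]),np.hstack([im[2],im[2]*0])])},'twist1.png')
E
```

```text
[(array([0.5465, 0.1701, 0.1015]), 0.6), (array([ 0.4054, -0.011 ,  0.001 ]), 0.57)]
[(array([0.3375, 0.1985, 0.1076]), 0.69), (array([0.5436, 0.1717, 0.0982]), 0.47)]
[(array([0.3367, 0.1963, 0.1046]), 0.72), (array([0.5427, 0.1706, 0.1008]), 0.48)]
[0.51766465 0.14551192 0.07472571] [ 0.42116688 -0.02002652 -0.85768455]
```

View pics/twist1.png

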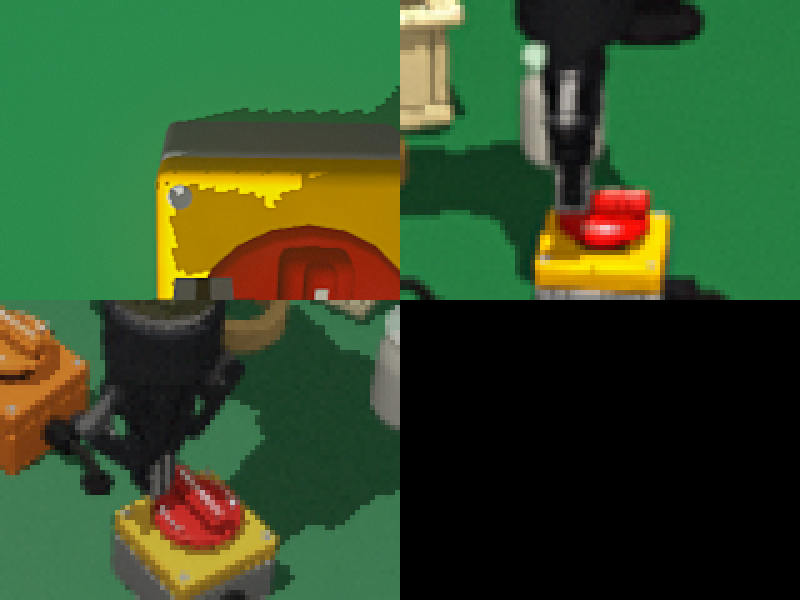

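The latched button is seen at about 100 mm, and the fingers stand on the -y side of the near end of the bar, about 10 mm from the flank. I'll lower and close in.

>>> {"api": "move_arm", "payload": {
  "targets": [
    [[0,0,6],[0,0,0],1],
    [[0,4,6],[0,0,0],1],
    [[0,7,6],[0,0,0],1],
    [[0,9,6],[0,0,0],1],
    [[0,9,6],[0,0,0],1]
  ]
}}

```text
clock: 11.4
tcp_pos: [0.5193, 0.1543, 0.0683]
orientation: [0.0, 0.12, 0.993, 0.0]
wrist_force: [-0.6, -0.1, -0.6]
finger_gap: -0.0001
grip_force: 0.0
```

>>> {"api": "move_arm", "payload": {
  "targets": [
    [[0,0,1.5],[0,0,0],1],
    [[1.6,1.7,1.5],[0,0,0.5],1],
    [[3,3.4,1.5],[0,0,1],1],
    [[4.3,5.3,1.5],[0,0,1.5],1],
    [[4.3,5.3,1.5],[0,0,1.5],1]
  ]
}}

```text
clock: 12.02
tcp_pos: [0.5163, 0.1597, 0.0666]
orientation: [0.0, 0.248, 0.969, -0.0]
wrist_force: [0.5, -2.1, 0.4]
finger_gap: -0.0001
grip_force: 0.9
```

Contact made, about 2 N sideways. I'll continue the arc.

>>> {"api": "move_arm", "payload": {
  "targets": [
    [[1.6,1.7,0],[0,0,0.5],1],
    [[3,3.4,0],[0,0,1],1],
    [[4.3,5.3,0],[0,0,1.5],1],
    [[5.4,7.3,0],[0,0,2],1],
    [[5.4,7.3,0],[0,0,2],1]
  ]
}}

```text
clock: 12.65
tcp_pos: [0.515, 0.1692, 0.0674]
orientation: [0.0, 0.412, 0.911, 0.0]
wrist_force: [-2.9, -1.6, 6.6]
finger_gap: 0.0005
grip_force: 4.2
```

```bash
python3 - <<'E'
from h import *
for n in('side','scene','side'):
  p=env.read_camera(n)
  print([(np.round(d['centre'],4),round(d['confidence'],2)) for d in env.landmark_of('stop_top',p)])
s=env.get_state();print(s['tcp_pos'],s['wrist_force'],s['grip_force'])
E
```

```text
[(array([0.3357, 0.1984, 0.1061]), 0.74), (array([0.5446, 0.1704, 0.1043]), 0.45)]
[(array([0.5467, 0.1708, 0.1072]), 0.78), (array([0.3359, 0.1957, 0.1061]), 0.51)]
[(array([0.541 , 0.1728, 0.103 ]), 0.58), (array([0.3326, 0.1982, 0.1057]), 0.52), (array([ 0.4775, -0.4097,  0.0061]), 0.29)]
[0.51495952 0.16912241 0.06751067] [-1.9055947  -1.34885436  6.05873278] 4.234613485168666
```

A 6 N upward force shows the catch has let go and the disc is now pushing up under the tips. I'll lift straight up so it can come fully out, then swing back.

>>> {"api": "move_arm", "payload": {
  "targets": [
    [[0,0,-1.5],[0,0,0],1],
    [[0,0,-3],[0,0,0],1],
    [[0,0,-4],[0,0,0],1],
    [[0,0,-4],[0,0,0],1]
  ]
}}

```text
clock: 13.45
tcp_pos: [0.5148, 0.1691, 0.0705]
orientation: [-0.0, 0.413, 0.911, -0.0]
wrist_force: [-1.3, -1.0, 2.1]
finger_gap: 0.0002
grip_force: 1.3
```

>>> {"api": "move_arm", "payload": {
  "targets": [
    [[0,0,-2],[0,0,0],1],
    [[-2,-6,-2],[0,0,-1],1],
    [[-2,-12,-2],[0,0,-2],1],
    [[-2,-20,-10],[0,0,-3],1],
    [[-2,-20,-50],[0,0,-3],1]
  ]
}}

```text
clock: 14.08
tcp_pos: [0.4991, 0.1543, 0.1189]
orientation: [-0.003, 0.162, 0.987, -0.0]
wrist_force: [0.5, 0.9, -0.2]
finger_gap: 0.0001
grip_force: 0.0
```

```bash
python3 - <<'E'
from h import *
for n in('side','scene','wrist'):
  p=env.read_camera(n);s=env.get_state()
  print([(np.round(d['centre'],4),round(d['confidence'],2)) for d in env.landmark_of('stop_top',p)])
  print('r',[(np.round(d['centre'],4),round(d['confidence'],2)) for d in env.landmark_of('reset_top',p)])
  save(p,'z_'+n+'.png')
print(s['tcp_pos'],s['orientation'],s['wrist_force'],s['joint_pos'])
# bar direction from white stripe in the scene view, and its height via side/scene
for n in('side','scene'):
  q=cv2.cvtColor(cv2.imread('pics/z_%s.png'%n),cv2.COLOR_BGR2HSV)
  p0=cv2.cvtColor(cv2.imread('pics/%s.png'%n),cv2.COLOR_BGR2HSV)
  for im in(p0,q):
    c=(316,175) if n=='side' else (344,172)
    sub=im[c[1]-25:c[1]+25,c[0]-25:c[0]+25]
    m=((sub[...,0]<6)|(sub[...,0]>174))&(sub[...,1]>150)&(sub[...,2]>60)
    ys,xs=np.where(m);print(n,xs.min(),xs.max(),ys.min(),ys.max(),m.sum())
E
```

```text
[(array([0.3362, 0.1985, 0.108 ]), 0.71), (array([0.5419, 0.1689, 0.1056]), 0.67)]
r [(array([ 0.3528, -0.1951,  0.0861]), 0.63), (array([ 0.581 , -0.1557,  0.0855]), 0.44)]
[(array([0.3356, 0.1963, 0.1069]), 0.62), (array([0.5423, 0.1673, 0.1036]), 0.6)]
r [(array([ 0.5851, -0.1568,  0.085 ]), 0.61), (array([ 0.3521, -0.1971,  0.0837]), 0.47)]
[(array([0.543 , 0.1712, 0.1064]), 0.79)]
r []
[0.50077969 0.15460429 0.11977215] [-7.09668749e-04  1.62906914e-01  9.86641186e-01 -5.93142739e-05] [ 0.23717877  0.74990356 -1.34074998] [ 1.46001586e-01  2.58794805e-01 -2.42061860e-01  1.07132765e+00
  3.19504486e-04  4.73273873e-01]
side 16 33 13 24 167
side 16 33 12 24 175
scene 17 33 16 31 173
scene 17 34 16 32 177
```

The button is out and turned back: its red outline matches the first pictures to the pixel and its top reads 0.104–0.106. Now the reset.

```bash
python3 - <<'E'
from h import *
s=env.get_state();R=Ro.from_quat(s['orientation'],scalar_first=True).as_matrix()
for n,c in(('side',(349,229)),('scene',(287,240))):
  p=env.read_camera(n)
  hsv=cv2.cvtColor(p['pixels'],cv2.COLOR_RGB2HSV);m=((hsv[...,0]>95)&(hsv[...,0]<128)&(hsv[...,1]>140)&(hsv[...,2]>60)).astype('uint8')
  k,l,st,ce=cv2.connectedComponentsWithStats(m)
  i=1+np.argmin(np.linalg.norm(ce[1:]-c,axis=1));X=at(p,s,*ce[i],.080);print(n,ce[i],st[i],X,(R.T@(X-s['tcp_pos'])*1000).round(1))
E
```

```text
side [349.80263158 223.68421053] [345 220  11   9  76] [ 0.58457245 -0.15902411  0.08      ] [-180.3 -269.9   39.6]
scene [285.95833333 238.52777778] [282 234   9  10  72] [ 0.58626877 -0.15668603  0.08      ] [-181.1 -267.2   39.6]
```

>>> {"api": "move_arm", "payload": {
  "targets": [
    [[-30,-50,-20],[0,0,0],1],
    [[-181,-267,-20],[0,0,0],1],
    [[-181,-267,-20],[0,0,0],1],
    [[-181,-267,-20],[0,0,0],1],
    [[-181,-267,-20],[0,0,0],1]
  ]
}}

```text
clock: 15.25
tcp_pos: [0.5832, -0.1446, 0.1404]
orientation: [-0.0, 0.163, 0.987, 0.0]
wrist_force: [1.2, 0.5, 0.3]
finger_gap: 0.0
grip_force: 0.0
```

>>> {"api": "move_arm", "payload": {
  "targets": [
    [[0,0,0],[0,0,0],1]
  ]
}}

```text
clock: 15.38
tcp_pos: [0.5838, -0.1472, 0.1397]
orientation: [0.0, 0.166, 0.986, -0.0]
wrist_force: [-0.4, 1.0, -0.1]
finger_gap: -0.0002
grip_force: 0.0
```

```bash
python3 - <<'E'
from h import *
p=env.read_camera('wrist')
for _ in range(2):
  s=env.get_state();p=env.read_camera('wrist')
R=Ro.from_quat(s['orientation'],scalar_first=True).as_matrix()
hsv=cv2.cvtColor(p['pixels'],cv2.COLOR_RGB2HSV);m=((hsv[...,0]>95)&(hsv[...,0]<128)&(hsv[...,1]>140)&(hsv[...,2]>60)).astype('uint8')
k,l,st,ce=cv2.connectedComponentsWithStats(m)
print(s['tcp_pos'],s['orientation'])
for i in range(1,k):
  if st[i,4]>50:
    X=at(p,s,*ce[i],.081);print(ce[i],st[i],X,(R.T@(X-s['tcp_pos'])*1000).round(1))
for t in('reset_top','start_top'): print(t,[(np.round(d['centre'],4),round(d['confidence'],2)) for d in env.landmark_of(t,p)])
save(p,'reset.png')
E
```

```text
[ 0.58236463 -0.14313267  0.13983659] [-8.22109056e-04  1.63839089e-01  9.86486643e-01  4.24478812e-04]
[303.86692015 215.00760456] [ 285  198   38   35 1052] [ 0.5873214  -0.15721549  0.081     ] [ -9.3 -11.8  58.8]
[542.08962739 226.29204431] [529 205  27  44 993] [0.65244427 0.00604087 0.081     ] [-18.2 163.8  58.9]
reset_top [(array([ 0.588 , -0.1568,  0.0852]), 0.75)]
start_top [(array([ 0.5533, -0.2195,  0.0898]), 0.92)]
```

View pics/reset.png

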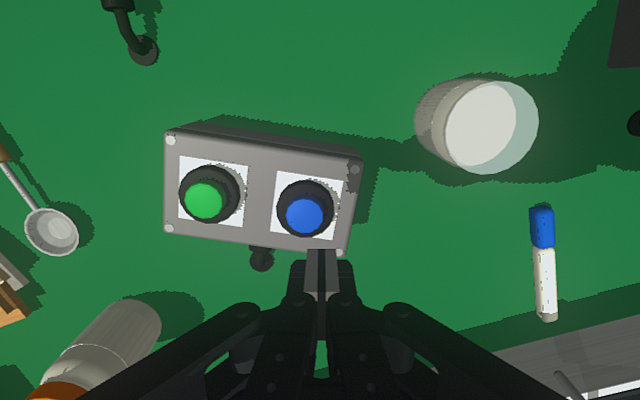

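The wrist view shows blue at (304,215), green at (205,200), and the jar at (480,125), well clear of the hand. I'll step over the blue button and descend to just above it.

>>> {"api": "move_arm", "payload": {
  "targets": [
    [[-8,-11,0],[0,0,0],1],
    [[-8,-11,40],[0,0,0],1],
    [[-8,-11,65],[0,0,0],1],
    [[-8,-11,72],[0,0,0],1],
    [[-8,-11,72],[0,0,0],1]
  ]
}}

```text
clock: 16.25
tcp_pos: [0.5871, -0.1556, 0.0689]
orientation: [-0.0, 0.163, 0.987, 0.0]
wrist_force: [0.7, -0.5, 0.9]
finger_gap: -0.0001
grip_force: 0.0
```

>>> {"api": "move_arm", "payload": {
  "targets": [
    [[0,0,0],[0,0,0],1],
    [[0,0,0],[0,0,0],1]
  ]
}}

```text
clock: 16.5
tcp_pos: [0.5878, -0.156, 0.0699]
orientation: [0.001, 0.163, 0.987, -0.0]
wrist_force: [-0.2, 0.1, 0.2]
finger_gap: -0.0002
grip_force: 0.0
```

>>> {"api": "move_arm", "payload": {
  "targets": [
    [[0,-1,6],[0,0,0],1],
    [[0,-1,11],[0,0,0],1],
    [[0,-1,14],[0,0,0],1],
    [[0,-1,16],[0,0,0],1],
    [[0,-1,16],[0,0,0],1]
  ]
}}

```text
clock: 17.12
tcp_pos: [0.5869, -0.1569, 0.0539]
orientation: [0.001, 0.163, 0.987, -0.0]
wrist_force: [-1.6, -0.4, 9.0]
finger_gap: 0.0003
grip_force: 4.5
```

>>> {"api": "move_arm", "payload": {
  "targets": [
    [[0,0,1],[0,0,0],1],
    [[0,0,2],[0,0,0],1],
    [[0,0,2],[0,0,0],1]
  ]
}}

```text
clock: 17.5
tcp_pos: [0.587, -0.1569, 0.0537]
orientation: [0.001, 0.163, 0.987, -0.0]
wrist_force: [-5.5, 1.8, 19.3]
finger_gap: -0.0004
grip_force: 9.6
```

```bash
python3 - <<'E'
from h import *
im=[]
for n,c in(('side',(309,185)),('scene',(245,205)),('wrist',(220,170))):
  p=env.read_camera(n);x,y=c;a,b=(80,60) if n!='wrist' else (200,150);im.append(cv2.resize(p['pixels'][y:y+b,x:x+a],(400,300),interpolation=cv2.INTER_NEAREST))
  print([(np.round(d['centre'],4),round(d['confidence'],2)) for d in env.landmark_of('reset_top',p)])
s=env.get_state();print(s['tcp_pos'],s['wrist_force'],s['ft_torque'])
save({'pixels':np.vstack([np.hstack(im[:2]),np.hstack([im[2],im[2]*0])])},'reset2.png')
E
```

```text
[(array([ 0.3523, -0.1926,  0.086 ]), 0.47)]
[(array([ 0.351 , -0.1957,  0.0872]), 0.46)]
[(array([ 0.5859, -0.16  ,  0.081 ]), 0.85)]
[ 0.58698175 -0.15686843  0.05369033] [-5.65837143  1.13780828 18.56328881] [0.27026666 1.26897495 0.03244333]
```

It is at a hard stop (only 0.2 mm more motion for +10 N). I'll check that it is the end of travel by rising slowly: the spring should follow for about 6 mm.

>>> {"api": "move_arm", "payload": {
  "targets": [
    [[0,0,-3],[0,0,0],1],
    [[0,0,-5],[0,0,0],1],
    [[0,0,-5],[0,0,0],1]
  ]
}}

```text
clock: 18.18
tcp_pos: [0.5868, -0.1568, 0.0558]
orientation: [0.0, 0.163, 0.987, -0.0]
wrist_force: [-0.8, -1.0, 2.3]
finger_gap: -0.0001
grip_force: 1.8
```

>>> {"api": "move_arm", "payload": {
  "targets": [
    [[0,0,-2],[0,0,0],1],
    [[0,0,-2],[0,0,0],1]
  ]
}}

```text
clock: 18.42
tcp_pos: [0.5868, -0.1568, 0.0576]
orientation: [0.0, 0.163, 0.987, -0.0]
wrist_force: [1.3, -1.6, 2.3]
finger_gap: -0.0001
grip_force: 1.3
```

The spring follows as expected (1.8, then 1.3 N on the pad at +4 mm), so it was fully in. I'll retreat upward.

>>> {"api": "move_arm", "payload": {
  "targets": [
    [[0,0,-10],[0,0,0],1],
    [[0,0,-50],[0,0,0],1],
    [[0,0,-100],[0,0,0],1],
    [[0,0,-120],[0,0,0],1],
    [[0,0,-120],[0,0,0],1]
  ]
}}

```text
clock: 19.05
tcp_pos: [0.5875, -0.1567, 0.1796]
orientation: [0.002, 0.163, 0.987, -0.0]
wrist_force: [0.7, 1.2, -0.5]
finger_gap: 0.0003
grip_force: 0.0
```

```bash
python3 - <<'E'
from h import *
for n in('side','scene','wrist'):
  p=env.read_camera(n)
  for t in('stop_top','reset_top','jar_1'): print(n,t,[(np.round(d['centre'],3).tolist(),round(d['confidence'],2)) for d in env.landmark_of(t,p)])
  if n=='side':
    q=p['pixels'];o=cv2.cvtColor(cv2.imread('pics/side.png'),cv2.COLOR_BGR2RGB)
    print('diff stop',np.abs(q[150:200,296:336].astype(int)-o[150:200,296:336]).mean(),'reset',np.abs(q[215:275,322:370].astype(int)-o[215:275,322:370]).mean())
s=env.get_state();print(s['tcp_pos'],s['wrist_force'],s['clock'])
E
```

```text
side stop_top [([0.335, 0.196, 0.105], 0.45), ([0.543, 0.169, 0.104], 0.44)]
side reset_top [([0.582, -0.155, 0.086], 0.6), ([0.35, -0.192, 0.087], 0.44)]
side jar_1 [([0.568, -0.02, 0.0], 0.96), ([0.551, 0.424, 0.003], 0.92), ([0.409, -0.01, -0.002], 0.87)]
diff stop 21.917666666666666 reset 4.246990740740741
scene stop_top [([0.544, 0.174, 0.106], 0.7), ([0.338, 0.199, 0.106], 0.42)]
scene reset_top [([0.585, -0.156, 0.087], 0.63), ([0.351, -0.193, 0.089], 0.51)]
scene jar_1 [([0.552, 0.424, 0.001], 0.98), ([0.563, -0.022, 0.0], 0.56)]
wrist stop_top []
wrist reset_top [([0.587, -0.163, 0.087], 0.73)]
wrist jar_1 [([0.564, -0.017, 0.004], 0.93)]
[ 0.58652951 -0.15659419  0.17742807] [0.03306485 1.28199932 0.48078283] 19.65
```

```bash
python3 - <<'E'
from h import *
p=env.read_camera('scene');o=cv2.imread('pics/scene.png')
for im in(o,cv2.cvtColor(p['pixels'],cv2.COLOR_RGB2BGR)):
  sub=cv2.cvtColor(im,cv2.COLOR_BGR2HSV)[147:197,319:369]
  m=((sub[...,0]<6)|(sub[...,0]>174))&(sub[...,1]>150)&(sub[...,2]>60)
  ys,xs=np.where(m);print(xs.min(),xs.max(),ys.min(),ys.max(),m.sum())
print(np.abs(p['pixels'][147:197,319:369].astype(int)-o[147:197,319:369,::-1]).mean())
E
```

```text
17 33 16 31 173
17 33 15 31 175
19.696133333333332
```

The stop's outline is as at the start, and the jars and reset button are in place. Handing in.

```bash
python3 -c "
from h import *
print(env.hand_in())"
```

```text
the job is handed in; nothing more can be done
None
```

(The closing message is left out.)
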